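Clear the microscopy bench into its trays

ROBOT

A 6-joint arm with a two-finger parallel gripper is mounted at the origin on the work surface. World frame = base frame: x ahead of the robot, y to its left, z up, the work surface at z = 0. Lengths are in mm, angles in rad, forces in N, time in s.
With the tool pointing down it reaches from about 350 to 975 mm from the base axis. Payload 7.1 kg.
Tool frame: the origin (TCP) lies on the centre line of the jaws, within the pads' length; the fingertips stand 17 mm ahead of it and the grasp point (between the pads) lies 2 mm behind it; z points along the fingers, y is the direction in which the jaws open and shut (so a half turn about z gives the same grasp; the last joint's range is limited). The gripper opens to 88 mm and grips with 3 to 60 N. Pads are 20 mm wide; open, the fingers measure 115 mm over their backs; the gripper's body (75 mm by 178 mm) begins 61 mm behind the grasp point.
Start: joints at [-1.336, 0.423, 1.63, -0, 1.089, -0.019], TCP at [156.946, -604.957, 239.675] pointing down, gripper open.
Joint ranges: [-3, 3], [-0.9, 2.11], [0.09, 2.58], [-1.31, 4.45], [0.11, 2.69], [-2.54, 2.54]. Speed limits (rad/s): [2.39, 2.39, 3.01, 3.14, 3.14, 3.14].

INTERFACE

Orientations are given as a rotation vector (axis times angle).
In Python, from workcell import ctrl, imaging, workorder gives the robot as it stands. The module is installed in compiled form; this text tells all that it offers.
- The arm moves only by the shell command python3 -m crank 'ROWS' [OPENING]. ROWS is JSON, a list of rows, each an object with "travel": the shift along the tool's x, y, z as a fraction of full scale, a list of three; "turn": the turn about the tool's z as a fraction of full scale. In form: [{"travel": [dx, dy, dz], "turn": turn}, ...]. A call has 1 to 20 rows; each row shifts and turns the pose as measured when the row begins, along the tool's axes as they then stand; what a row does not reach is not made up. Full scale, the value 1, is 5 cm for a shift and 0.1 rad for a turn. A row lasts 1/10 s, in which the tool goes at most 50 mm and 8.59 degrees, less where a joint would pass 70% of its speed; a pose out of reach is approached as far as the arm can. A call with a number of a shift or a turn outside -1 to 1 is refused whole. A call with a gripper value outside its range is refused whole. OPENING is the gripper command: -1 is shut, 1 is fully open, values between are in proportion, set as the call begins (- or left out, the last holds). The fingers move at their own pace and stop on an object; the grip force is fixed at half the most. Time passes only in rows, so rows that do not move let the fingers close. It gives the time, the measured TCP pose, the force and the opening at its end, in the units of the state.
- ctrl.get_obs(): the state, without advancing time (a new reading comes with each control period).
- imaging.get_image(name): name is "scene" or "top"; returns the picture (420x560x3 uint8, blue, green, red); there is no depth.
- imaging.camera_info(name): a dict with "camera_matrix" (3x3 intrinsics, pixels), "k1" (the pictures are not rectified: a ray, as slopes to the right and down, at radius r is drawn at 1 + k1 r^2 times it, then the intrinsics apply), "rvec" (rotation vector, rad) and "tvec" (3), from world to camera coordinates, as OpenCV has them. Camera axes: x right, y down, z forward; pixel columns grow to the right and rows downward; lengths in mm; the calibration is good to about 2 mm. A picture is of the moment at which its call begins. camera_info takes no time and is no camera call.
- workorder.close_job(): hands the job in, once; it reports no verdict.
The state is a dict: "t": time; "qpos": joint angles; "qvel": joint speeds; "joint_torque": joint torques, N m; "ee_pos": TCP position; "orientation": TCP orientation; "ft_force": force on the tool from outside, world axes, zero at the start; "moment": the same for the moment, N m; "width": finger opening in mm.
Only numpy, scipy, OpenCV 4.12 (cv2) and the standard library are available. Lean on these libraries where they do the work, as an engineer would, in place of code of your own. Each camera call takes 0.05 s, during which the arm holds its last target.

TASK

The microscope lesson is over: put the five loose things on the bench away. Stand the eyepiece and the objective upright in the two empty bays of the wooden lens tray, one to a bay, stand the rubber stopper on its wide end in the empty half of the grey stopper tray, and set the closed petri dish and the small beaker, upright and side by side, on the floor of the white washing-up tray. Set each thing down gently instead of dropping it, and leave the conical flask and the dropper bottle standing where they are.

Things in the scene. Friction and masses are not known exactly. Their poses are not given: they have to be found in the camera images.
- eyepiece: Microscope eyepiece, loose, standing on its wide black end: black cylinder 34 mm diameter from z 0 to 26 mm, then a bare steel barrel 23 mm diameter up to 50 mm. Origin: centre of its underside, z up. 60 g, round: any grasp direction will do.
- objective: Microscope objective, loose, standing upright: steel cylinder 24 mm diameter from z 0 to 31 mm, tapering to 14 mm at the top, 45 mm tall. Origin: centre of its underside, z up. 80 g. (The two like it already in the lens tray are stowed and fixed there.)
- stopper: Rubber stopper, loose, red-brown solid cone standing on its wide end: 32 mm diameter at the bottom, 29 mm at the top, 30 mm tall. Origin: centre of its underside, z up. 30 g. (The stoppers already in the stopper tray are fixed there.)
- petri: Petri dish with its lid on, glass, with a pale layer inside, loose, lying flat: the lid is 60 mm diameter from z 4 to 15 mm, the base 55 mm diameter below it; 15 mm tall. Origin: centre of its underside, z up. 45 g. Handle it closed, as one piece, by the lid's rim.
- beaker: Small glass beaker, loose, standing upright, open at the top: 42 mm outside diameter (44 mm over the rim line at the top), 58 mm tall, walls 2.5 mm. Origin: centre of its underside, z up. 40 g.
- lens_tray: Lens tray, fixed: wooden frame 186 (its x) by 130 mm (y), walls 26 mm high, grey foam floor at z 6. Two 22 mm high dividers make bays 118 mm long along y: empty ones at x -87 to -23 and -19 to 45 mm; one at the +x end, x 49 to 87, holds two other steel objectives, tops at z 51. Origin: centre of underside, z up; its x points away from the robot, turned at most 0.25 rad.
- stopper_tray: Stopper tray, fixed: grey plastic, 150 (its x) by 130 mm (y), walls 24 mm high, floor at z 4. A 20 mm high divider splits it: the half at x -71 to 1 mm is empty, 122 mm long along y; the +x half is full of other stoppers, tops at most z 34. Origin: centre of underside, z up; its x points away from the robot, turned at most 0.25 rad.
- wash_tray: Washing-up tray, fixed: white, empty, undivided, 200 (its x) by 140 mm (y), walls 4 mm thick and 40 mm high, floor at z 4, inside 192 by 132 mm. Origin: centre of underside, z up; its x points away from the robot, turned at most 0.25 rad.
- flask: Conical glass flask standing on the bench among the things, loose, to be left alone: 51 mm diameter at the bottom, 86 mm tall. Origin: centre of its underside.
- bottle: Small amber dropper bottle with a black cap and rubber bulb, standing on the bench among the things, loose, to be left alone: 36 mm diameter, 89 mm tall. Origin: centre of its underside.

How it is judged (in metres and radians):
At the end, for the whole second after the job is handed in: Eyepiece and objective one each in the lens tray's two empty bays, stopper in the stopper tray's empty half, petri dish and beaker in the washing-up tray: each with its underside within about 4 mm of the tray's floor, upright within 0.1 rad, at rest and released (((x of eyepiece in the frame of lens_tray between -0.087 and -0.023 m and x of objective in the frame of lens_tray between -0.019 and 0.045 m) or (x of eyepiece in the frame of lens_tray between -0.019 and 0.045 m and x of objective in the frame of lens_tray between -0.087 and -0.023 m)) and y of eyepiece in the frame of lens_tray between -0.059 and 0.059 m and z of eyepiece in the frame of lens_tray between 0.002 and 0.01 m and y of objective in the frame of lens_tray between -0.059 and 0.059 m and z of objective in the frame of lens_tray between 0.002 and 0.01 m and x of stopper in the frame of stopper_tray between -0.071 and 0.001 m and y of stopper in the frame of stopper_tray between -0.061 and 0.061 m and z of stopper in the frame of stopper_tray between 0.001 and 0.008 m and x of petri in the frame of wash_tray between -0.096 and 0.096 m and y of petri in the frame of wash_tray between -0.066 and 0.066 m and z of petri in the frame of wash_tray between 0.001 and 0.008 m and x of beaker in the frame of wash_tray between -0.096 and 0.096 m and y of beaker in the frame of wash_tray between -0.066 and 0.066 m and z of beaker in the frame of wash_tray between 0.001 and 0.008 m and angle between each of eyepiece, objective, stopper, petri, beaker's own z axis and vertical below 0.1 rad and linear speed of each of eyepiece, objective, stopper, petri, beaker below 0.02 m/s and angular speed of each of eyepiece, objective, stopper, petri, beaker below 0.3 rad/s); the robot touches nothing.
It fails at once if the conical flask is shifted more than 20 mm or tipped (distance of flask from where it was at the start of the episode above 0.02 m or angle between flask's own z axis and vertical above 0.25 rad).
It fails at once if the dropper bottle is shifted more than 20 mm or tipped (distance of bottle from where it was at the start of the episode above 0.02 m or angle between bottle's own z axis and vertical above 0.25 rad).
It fails at once if one of the five things is dropped: moving faster than 0.8 m/s (a fall of over about 35 mm) within 50 mm of the bench ((linear speed of eyepiece above 0.8 m/s and height (world z) of eyepiece below 0.05 m) or (linear speed of objective above 0.8 m/s and height (world z) of objective below 0.05 m) or (linear speed of stopper above 0.8 m/s and height (world z) of stopper below 0.05 m) or (linear speed of petri above 0.8 m/s and height (world z) of petri below 0.05 m) or (linear speed of beaker above 0.8 m/s and height (world z) of beaker below 0.05 m)).
It also fails if it takes over 144 s, if anything falls off the work surface, if the arm or the gripper's body presses on something with over 40 N, if the wrist force passes 120 N, or if a joint passes its speed limit or range.

## Working session

There is one attempt and no reset: what is moved stays moved. The work goes in short steps, Python scripts to look and compute and a shell command to move; the robot and the scene stay as the last step left them, time stands still between calls to the robot, and variables do not carry over. Pictures are saved under pics/ and viewed, and the job is handed in when it is done.

```bash
mkdir -p pics; ls; python3 - <<'E'
from workcell import ctrl, imaging
import cv2
print(ctrl.get_obs())
for n in("scene","top"):
    cv2.imwrite(f"pics/{n}0.png",imaging.get_image(n)); print(n,imaging.camera_info(n))
E
```

```text
pics
{'t': 0.0, 'qpos': array([-1.33598645e+00,  4.23844494e-01,  1.63070086e+00, -7.59325333e-06,
        1.08858001e+00, -1.89998685e-02]), 'qvel': array([-0.00022963, -0.00234443, -0.00095825,  0.0004664 , -0.00161834,
       -0.00019809]), 'joint_torque': array([-3.78195313e-03, -5.44632447e+01, -2.73671472e+01,  6.40626973e-02,
        2.27712805e-02, -1.11693560e-04]), 'ee_pos': array([ 156.83215236, -604.45107298,  238.89512381]), 'orientation': array([-3.11481761e+00, -3.97426872e-01,  2.69657540e-04]), 'ft_force': array([-0.36389087,  0.67588195, -0.22493627]), 'moment': array([ 0.03528708, -0.01023353, -0.03740543]), 'width': 87.80308823213575}
scene {'camera_matrix': array([[488.42938296,   0.        , 279.0330803 ],
       [  0.        , 488.42938296, 212.9721446 ],
       [  0.        ,   0.        ,   1.        ]]), 'k1': -0.005734083029917218, 'rvec': array([ 2.14482851,  1.12126175, -0.45496299]), 'tvec': array([-328.95880492, -298.26657404, 1374.12841722])}
top {'camera_matrix': array([[520.71188696,   0.        , 278.94670516],
       [  0.        , 520.71188696, 217.73548191],
       [  0.        ,   0.        ,   1.        ]]), 'k1': -0.19824501262120295, 'rvec': array([ 2.09955955, -2.13429617,  0.18150749]), 'tvec': array([  31.29929114,  540.85085598, 1116.45882285])}
```

View pics/scene0.png

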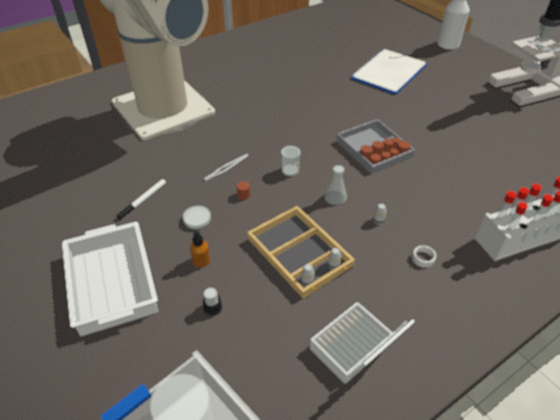

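View pics/top0.png

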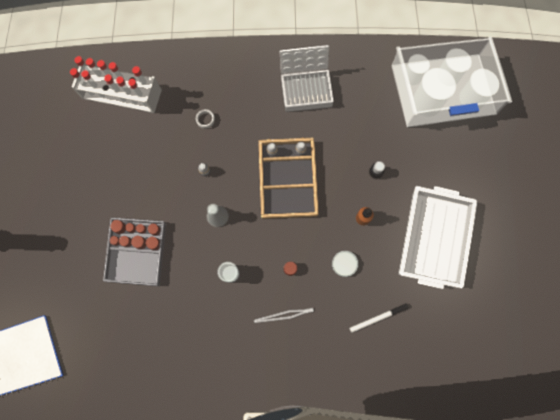

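The top view shows the eyepiece at (377,170), objective (204,169), stopper (290,268), petri (345,263), beaker (228,272), flask (217,214) and bottle (365,215). The trays are lens (288,178), stopper (134,252) and wash (438,238). Next I'll enlarge the image to refine these.

```bash
cat > h.py <<'E'
import numpy as np, cv2
from workcell import imaging
C={}
for n in("scene","top"):
    i=imaging.camera_info(n); R=cv2.Rodrigues(np.array(i["rvec"]))[0]
    C[n]=(np.array(i["camera_matrix"]),i["k1"],R,np.array(i["tvec"]).ravel())
def ray(n,u,v):
    K,k,R,t=C[n]; d=cv2.undistortPoints(np.array([[[u,v]]],float),K,np.array([k,0,0,0.]))[0,0]
    return -R.T@t, R.T@np.array([d[0],d[1],1])
def plane(n,u,v,z):
    o,d=ray(n,u,v); return o+d*(z-o[2])/d[2]
def proj(n,P):
    K,k,R,t=C[n]; return cv2.projectPoints(np.array([P],float),cv2.Rodrigues(R)[0],t,K,np.array([k,0,0,0.]))[0][0,0]
def tri(pt,ps):
    o1,d1=ray("top",*pt);o2,d2=ray("scene",*ps)
    d1=d1/np.linalg.norm(d1);d2=d2/np.linalg.norm(d2)
    s=np.linalg.lstsq(np.c_[d1,-d2],o2-o1,rcond=None)[0]
    a=o1+s[0]*d1;b=o2+s[1]*d2
    return (a+b)/2, np.linalg.norm(a-b)
E
python3 - <<'E'
from h import *
T=cv2.imread("pics/top0.png");S=cv2.imread("pics/scene0.png")
def crop(I,x0,y0,w,h,s,f):
    c=cv2.resize(I[y0:y0+h,x0:x0+w],None,fx=s,fy=s,interpolation=cv2.INTER_CUBIC)
    for x in range((x0+9)//10*10,x0+w,10):
        cv2.line(c,((x-x0)*s,0),((x-x0)*s,6 if x%50 else 16),(0,255,255),1)
        if x%20==0: cv2.putText(c,str(x),((x-x0)*s,28),0,.35,(0,255,255),1)
    for y in range((y0+9)//10*10,y0+h,10):
        cv2.line(c,(0,(y-y0)*s),(6 if y%50 else 16,(y-y0)*s),(0,255,255),1)
        if y%20==0: cv2.putText(c,str(y),(18,(y-y0)*s),0,.35,(0,255,255),1)
    cv2.imwrite("pics/"+f,c)
crop(T,95,130,200,150,4,"tA.png"); crop(T,250,130,200,150,4,"tB.png"); 
crop(S,50,140,200,150,4,"sA.png"); crop(S,215,110,200,150,4,"sB.png")
crop(S,50,210,200,150,4,"sC.png")
print(C["top"][2].T@-C["top"][3],C["scene"][2].T@-C["scene"][3])
E
```

```text
[ 325.19988028    6.63891175 1197.57277853] [1149.5297566  -398.06828823  778.15726439]
```

View pics/tA.png

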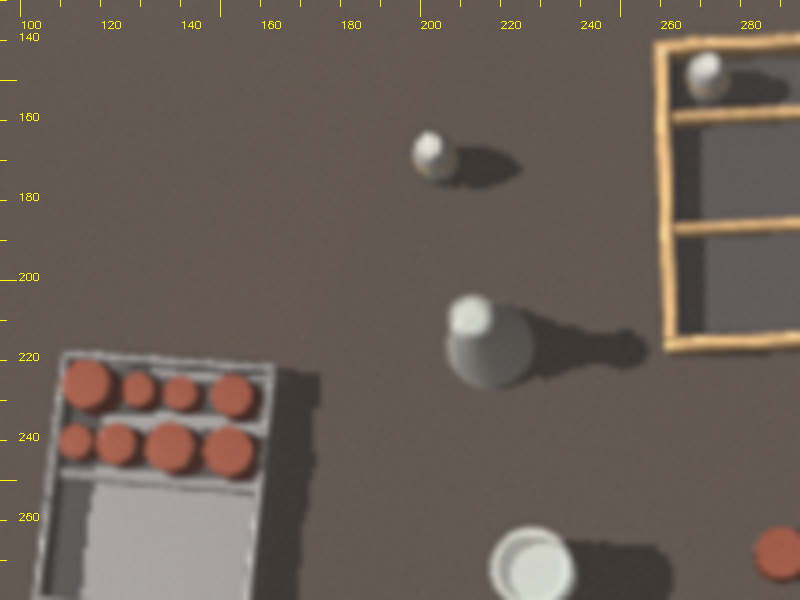

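View pics/tB.png

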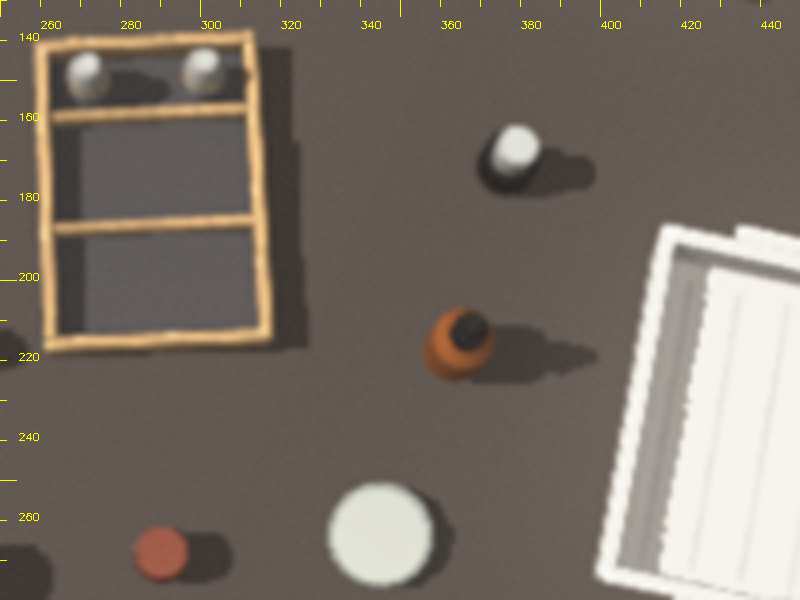

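View pics/sA.png

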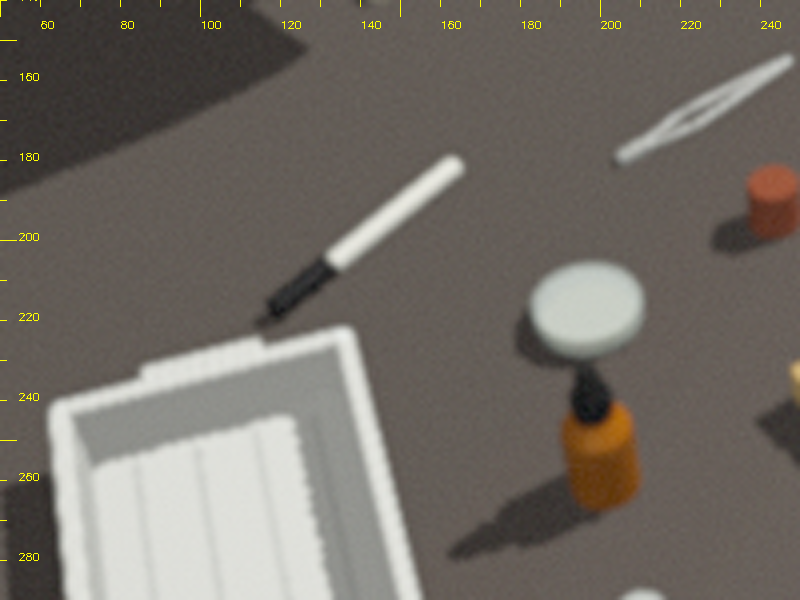

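View pics/sB.png

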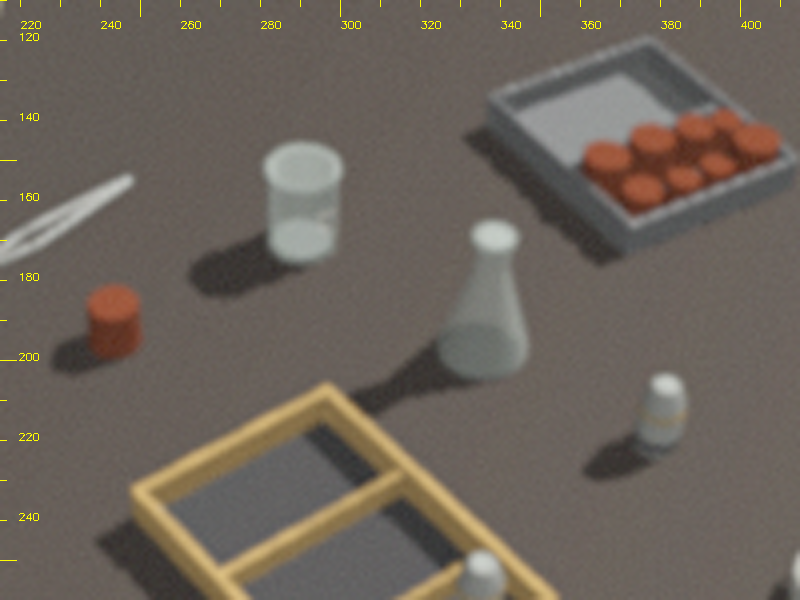

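View pics/sC.png

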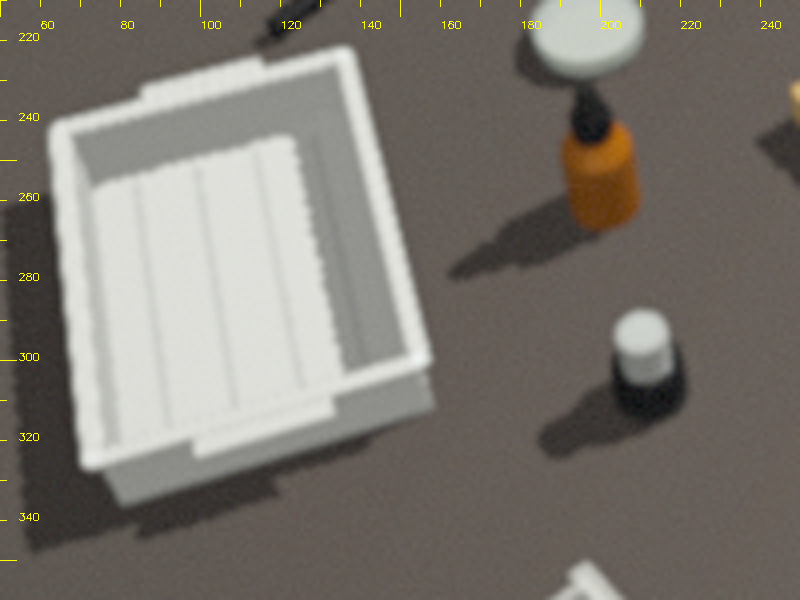

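```bash
python3 - <<'E'
from h import *
T=cv2.imread("pics/top0.png");S=cv2.imread("pics/scene0.png")
def crop(I,x0,y0,w,h,s,f):
    c=cv2.resize(I[y0:y0+h,x0:x0+w],None,fx=s,fy=s,interpolation=cv2.INTER_CUBIC)
    return c
cv2.imwrite("pics/tC.png",np.hstack([crop(T,395,180,90,120,4,0),crop(T,95,200,90,120,4,0)]))
cv2.imwrite("pics/sD.png",crop(S,235,150,190,150,4,0))
hs=cv2.cvtColor(T,cv2.COLOR_BGR2HSV)
def show(name,pt,ps):
    P,e=tri(pt,ps); print(name,P.round(1),"gap",round(e,1))
show("obj",(202,166.75),(381.5,206)); show("eye",(379.25,166.5),(210.25,292.5))
show("stop",(290.5,268.25),(243.5,185.5)); show("petri",(345,263.25),(197,215.75))
show("beak",(228,271.5),(290.75,152)); show("flask",(212.5,209),(338.75,169.25)); show("bot",(367,212),(197,233))
show("lensNearL",(261.5,217.3),(296.25,206)); show("lensNearR",(317.8,214.5),(248.4,232.5))
E
```

```text
obj [668.2 201.   39.7] gap 3.0
eye [ 658.7 -209.7   46.1] gap 2.3
stop [4.308e+02 3.000e-01 2.520e+01] gap 4.3
petri [ 440.9 -125.4    9.5] gap 2.8
beak [423.  138.1  53.8] gap 3.6
flask [558.6 169.2  81.1] gap 2.8
bot [ 545.6 -171.1   78.6] gap 1.2
lensNearL [549.2  63.8  20.5] gap 1.8
lensNearR [554.1 -64.8  19.8] gap 4.4
```

View pics/tC.png

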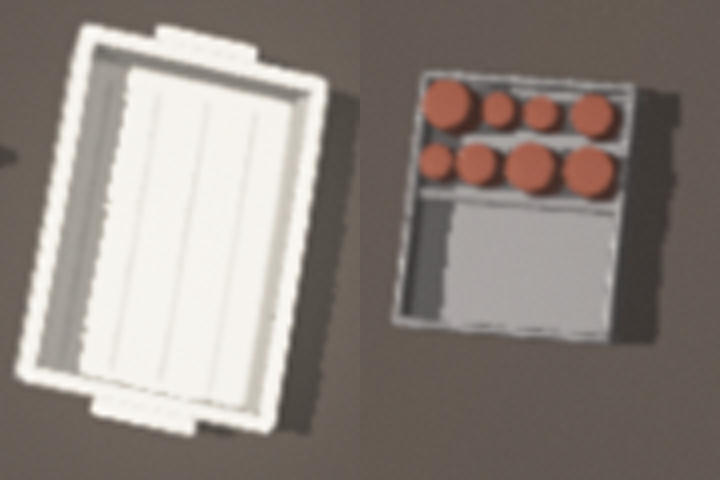

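View pics/sD.png

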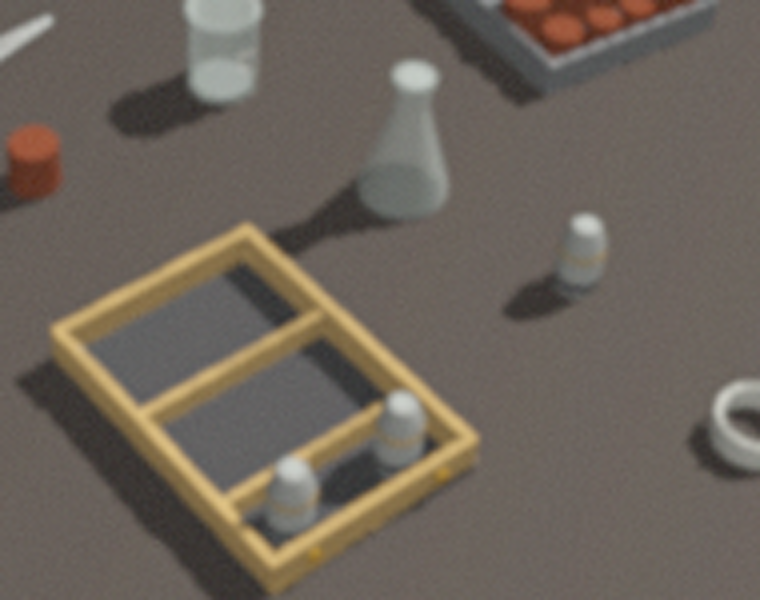

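```bash
python3 - <<'E'
from h import *
def show(name,pt,ps,z):
    a=plane("top",*pt,z);b=plane("scene",*ps,z); print(name,a[:2].round(1),b[:2].round(1))
show("obj",(202,166.75),(381.5,206),45); show("eye",(379.25,166.5),(210.25,292.5),50)
show("stop",(290.5,268.25),(243.5,185.5),30); show("petri",(345,263.25),(197,215.75),15)
show("beak",(228,271.5),(290.75,152),58); show("flask",(212.5,209),(338.75,169.25),86); show("bot",(367,212),(197,233),89)
def tray(n,cs,x0,y0,z):
    P=np.array([plane("top",x0+u/4,y0+v/4,z)[:2] for u,v in cs])  # TL TR BR BL
    c=P.mean(0); X=(P[0]+P[1]-P[2]-P[3])/2; Y=(P[0]+P[3]-P[1]-P[2])/2
    print(n,c.round(1),"len",np.linalg.norm(X).round(1),np.linalg.norm(Y).round(1),"yaw",np.arctan2(X[1],X[0]).round(3),np.arctan2(-Y[0],Y[1]).round(3))
tray("lens",[(36,42),(253,31),(272,339),(45,350)],250,130,26)
tray("wash",[(82,25),(327,80),(272,432),(15,378)],395,180,40)
tray("stop",[(62,72),(275,85),(250,342),(33,323)],95,200,24)
E
```

```text
obj [665.7 198.9] [672.2 198.2]
eye [ 657.2 -210. ] [ 661.9 -209.7]
stop [429.4  -1.5] [ 4.362e+02 -3.000e-01]
petri [ 439.7 -126.1] [ 446.5 -126.1]
beak [421.7 136. ] [427.8 136.7]
flask [556.7 167.3] [563.2 166.5]
bot [ 543.3 -170. ] [ 554.9 -173.9]
lens [6.422e+02 6.000e-01] len 185.9 129.4 yaw 0.025 0.033
wash [ 493.1 -342.1] len 208.7 150.5 yaw -0.241 -0.233
stop [473.7 361.1] len 148.7 130.1 yaw -0.08 -0.081
```

The two views differ by about 6 mm in x, with heights about 5 mm low, so I'll check the calibration against the gripper. First I'll straighten the yaw so the jaws lie along world y, then move above the petri dish.

```bash
python3 -m crank '[{"travel":[0,0,0],"turn":0.85},{"travel":[0,0,0],"turn":0.85},{"travel":[0,0,0],"turn":0.85},{"travel":[0,0,0],"turn":0}]' 1; python3 -m crank '[{"travel":[0.57,-0.9,0],"turn":0},{"travel":[0.57,-0.9,0],"turn":0},{"travel":[0.57,-0.9,0],"turn":0},{"travel":[0,0,0],"turn":0}]'
```

```text
t: 0.5
ee_pos: [156.5, -603.3, 237.1]
orientation: [-3.137, 0.016, 0.002]
ft_force: [0.3, -0.3, 0.2]
width: 87.9
t: 0.9
ee_pos: [240.2, -471.6, 235.9]
orientation: [-3.135, 0.007, 0.003]
ft_force: [-0.8, -0.5, 0.2]
width: 88.2
```

```bash
python3 -m crank '[{"travel":[0.51,-0.88,0.15],"turn":0},{"travel":[0.51,-0.88,0.15],"turn":0},{"travel":[0.51,-0.88,0.15],"turn":0},{"travel":[0.51,-0.88,0.15],"turn":0},{"travel":[0.51,-0.88,0.15],"turn":0},{"travel":[0.51,-0.88,0.15],"turn":0},{"travel":[0.51,-0.88,0.15],"turn":0},{"travel":[0.51,-0.88,0.15],"turn":0},{"travel":[0,0,0],"turn":0},{"travel":[0,0,0],"turn":0}]'; python3 - <<'E'
from h import *
from workcell import ctrl
for n in("top","scene"): cv2.imwrite(f"pics/{n}1.png",imaging.get_image(n))
p=ctrl.get_obs()["ee_pos"]; print(p)
c=[]
for n in("top","scene"):
    u,v=proj(n,p+[0,0,-17]); print(n,u,v); x0=int(u)-80;y0=int(v)-80
    x0=max(x0,0);y0=max(y0,0)
    I=cv2.imread(f"pics/{n}1.png"); cr=cv2.resize(I[y0:y0+150,x0:x0+100] if 0 else I[y0:y0+140,x0:x0+190],None,fx=4,fy=4,interpolation=cv2.INTER_CUBIC)
    for s in(-44,0,44):
        a=proj(n,p+[0,s,-17]); cv2.circle(cr,(int((a[0]-x0)*4),int((a[1]-y0)*4)),4,(0,0,255),1)
    cv2.imwrite(f"pics/{n}1c.png",cr)
E
```

```text
t: 1.9
ee_pos: [442.9, -130.7, 179.1]
orientation: [3.138, 0.027, 0.007]
ft_force: [-0.8, -0.1, 0.2]
width: 87.7
[ 442.34471186 -131.80827187  179.25413249]
top 355.75717741757956 254.6261184860554
scene 184.27544662365636 163.39230530963
```

View pics/top1c.png

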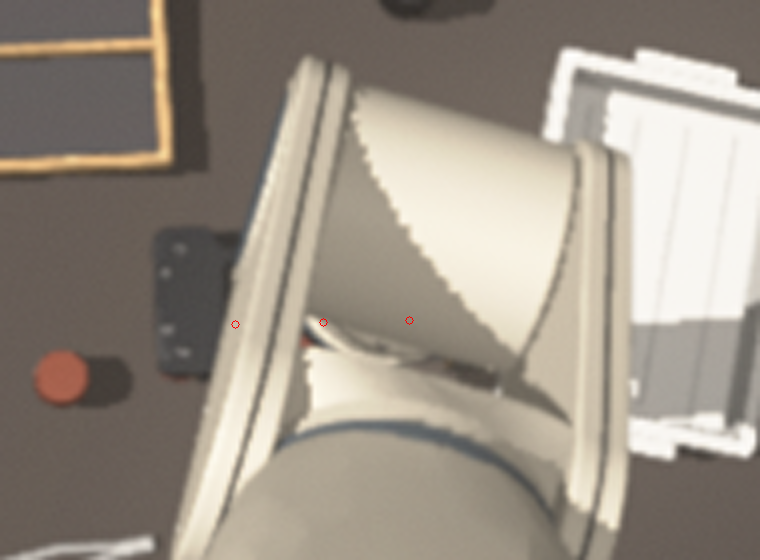

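View pics/scene1c.png

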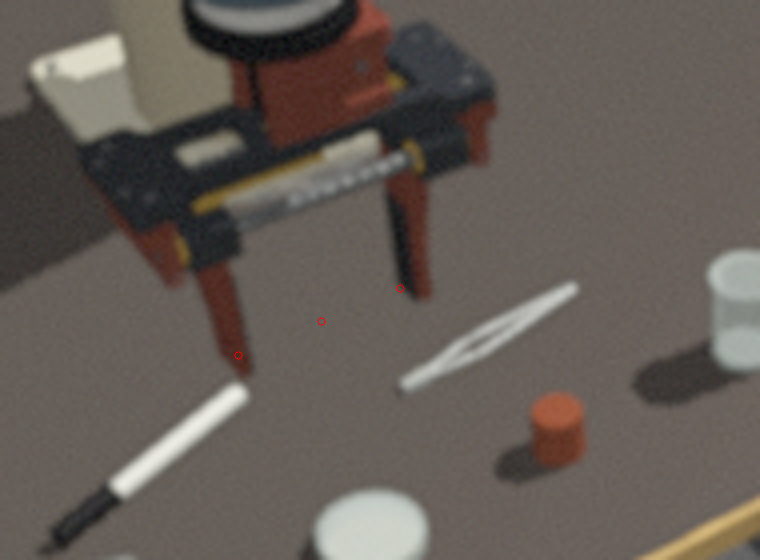

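The gripper tips show up about 2–3 px lower in the scene view than projected, so the scene camera is the biased one. I'll check whether shifting its pixels accounts for the height errors.

```bash
python3 - <<'E'
from h import *
L=dict(obj=((202,166.75),(381.5,206)),eye=((379.25,166.5),(210.25,292.5)),stop=((290.5,268.25),(243.5,185.5)),petri=((345,263.25),(197,215.75)),beak=((228,271.5),(290.75,152)),flask=((212.5,209),(338.75,169.25)),lensL=((261.5,217.3),(296.25,206)),lensR=((317.8,214.5),(248.4,232.5)),
 washNL=((398.75,274.5),(137,222)),stopNL=((103.2,280.7),(377,119.5)))
for n,(a,b) in L.items():
    P,e=tri(a,(b[0]-1.,b[1]-2.2)); print(n,P.round(1),round(e,1))
E
```

```text
obj [666.1 199.6  45.6] 1.9
eye [ 657.1 -209.4   50.9] 0.9
stop [ 4.298e+02 -3.000e-01  3.170e+01] 2.6
petri [ 439.9 -125.5   15.8] 1.1
beak [422.  136.6  60.5] 2.0
flask [557.  167.8  87.1] 1.6
lensL [547.7  62.9  26.7] 0.4
lensR [552.6 -65.1  25.6] 2.9
washNL [ 408.9 -244.2   40.9] 1.7
stopNL [405.3 432.   25.1] 0.6
```

Every height now agrees with the text to within 2.5 mm. Next I descend on the petri dish.

```bash
python3 -m crank '[{"travel":[-0.05,-0.11,0.3],"turn":0},{"travel":[0,0,0.4],"turn":0},{"travel":[0,0,0.4],"turn":0},{"travel":[0,0,0.4],"turn":0},{"travel":[0,0,0.4],"turn":0},{"travel":[0,0,0.4],"turn":0},{"travel":[0,0,0.4],"turn":0},{"travel":[0,0,0],"turn":0},{"travel":[0,0,0],"turn":0}]'
```

```text
t: 2.9
ee_pos: [438.8, -143.5, 43.1]
orientation: [3.134, -0.011, 0.019]
ft_force: [0.3, 1.0, -0.3]
width: 87.5
```

```bash
python3 -m crank '[{"travel":[0,0,0],"turn":0},{"travel":[0,0,0],"turn":0},{"travel":[0,0,0],"turn":0}]'; python3 - <<'E'
from workcell import ctrl
from scipy.spatial.transform import Rotation as R
o=ctrl.get_obs();print(o); print(R.from_rotvec(o["orientation"]).as_matrix().round(3))
E
```

```text
t: 3.2
ee_pos: [439.7, -145.5, 45.6]
orientation: [3.133, -0.014, 0.024]
ft_force: [-0.9, -0.5, 0.2]
width: 87.8
{'t': 3.2, 'qpos': array([-0.34328384,  0.53113187,  2.0928263 , -0.00672808,  0.49993504,
        1.24255922]), 'qvel': array([-0.00479592, -0.01689191, -0.0015068 , -0.00075115,  0.00518343,
       -0.00298092]), 'joint_torque': array([-1.27775911e-01, -4.52543807e+01, -1.21104339e+01,  7.23983525e-03,
       -1.28735569e-01, -3.81940599e-04]), 'ee_pos': array([ 439.66600646, -145.51741664,   45.60426213]), 'orientation': array([ 3.13253804, -0.01436375,  0.02448352]), 'ft_force': array([-0.86800709, -0.49365101,  0.21107751]), 'moment': array([0.06586482, 0.0592576 , 0.01996049]), 'width': 87.79596563598551}
[[ 1.    -0.009  0.016]
 [-0.009 -1.    -0.009]
 [ 0.016  0.009 -1.   ]]
```

```bash
python3 -m crank '[{"travel":[0,-0.38,0],"turn":0},{"travel":[0,-0.04,0.2],"turn":0}]'
```

```text
t: 3.4
ee_pos: [441.9, -125.1, 37.3]
orientation: [3.131, -0.016, 0.032]
ft_force: [0.1, -0.7, 0.3]
width: 88.1
```

```bash
python3 -m crank '[{"travel":[-0.03,0,0.18],"turn":0},{"travel":[0,-0.02,0.18],"turn":0}]'; python3 -c "
from workcell import ctrl
print(ctrl.get_obs())"
```

```text
t: 3.6
ee_pos: [441.4, -124.4, 18.5]
orientation: [3.13, -0.013, 0.035]
ft_force: [0.4, 0.1, -0.6]
width: 87.8
{'t': 3.6, 'qpos': array([-0.29794931,  0.58551911,  2.1082947 , -0.0101873 ,  0.42306206,
        1.29022371]), 'qvel': array([ 0.02258715,  0.21473644, -0.00471188, -0.00798512, -0.21817287,
        0.02573814]), 'joint_torque': array([ 4.61021578e-02, -4.81390643e+01, -9.88137782e+00,  2.15663173e-02,
        1.27709135e-01, -4.25986864e-02]), 'ee_pos': array([ 441.44266717, -124.39484333,   18.5009444 ]), 'orientation': array([ 3.13020078, -0.01273878,  0.03516045]), 'ft_force': array([ 0.42175535,  0.13896511, -0.56886883]), 'moment': array([0.04802173, 0.00466529, 0.01530028]), 'width': 87.78308507053563}
```

```bash
python3 -m crank '[{"travel":[0,0,-0.08],"turn":0}]'; python3 -m crank '[{"travel":[0,0,0],"turn":0}]'
```

```text
t: 3.7
ee_pos: [440.7, -124.3, 21.1]
orientation: [3.131, -0.013, 0.032]
ft_force: [-0.3, 0.4, -0.1]
width: 88.0
t: 3.8
ee_pos: [440.6, -124.5, 21.0]
orientation: [3.131, -0.013, 0.031]
ft_force: [-0.2, 0.3, -0.3]
width: 88.0
```

```bash
python3 -m crank '[{"travel":[0,0,0],"turn":0},{"travel":[0,0,0],"turn":0},{"travel":[0,0,0],"turn":0},{"travel":[0,0,0],"turn":0}]' -1;  python3 -m crank '[{"travel":[0,0,0],"turn":0},{"travel":[0,0,0],"turn":0}]'
```

```text
t: 4.2
ee_pos: [440.5, -125.1, 21.2]
orientation: [3.131, -0.014, 0.031]
ft_force: [-0.7, 0.0, -1.0]
width: 59.2
t: 4.4
ee_pos: [440.6, -125.1, 21.3]
orientation: [3.131, -0.014, 0.031]
ft_force: [0.6, -0.3, -0.8]
width: 59.2
```

```bash
python3 -m crank '[{"travel":[0,0,-0.2],"turn":0},{"travel":[0,0,-0.4],"turn":0},{"travel":[0,0,-0.5],"turn":0},{"travel":[0,0,-0.5],"turn":0},{"travel":[0,0,-0.5],"turn":0},{"travel":[0,0,-0.2],"turn":0}]';  python3 -m crank '[{"travel":[0,0,0],"turn":0}]'
```

```text
t: 5.0
ee_pos: [436.5, -123.2, 141.4]
orientation: [3.132, -0.014, 0.025]
ft_force: [0.6, 1.0, -0.0]
width: 59.1
t: 5.1
ee_pos: [437.3, -123.4, 142.9]
orientation: [3.131, -0.013, 0.03]
ft_force: [-0.5, 0.0, 0.2]
width: 59.2
```

```bash
python3 -m crank '[{"travel":[0.03,0.5,0],"turn":0},{"travel":[0.03,0.7,0],"turn":0},{"travel":[0.03,0.8,0],"turn":0},{"travel":[0.03,0.8,0],"turn":0},{"travel":[0.03,0.7,0],"turn":0},{"travel":[0.03,0.5,0],"turn":0},{"travel":[0,0,0],"turn":0.8},{"travel":[0,0,0],"turn":0.8},{"travel":[0,0,0],"turn":0.8},{"travel":[0,0,0],"turn":0}]';  python3 -m crank '[{"travel":[0,0,0],"turn":0}]'
```

```text
t: 6.1
ee_pos: [439.8, -329.4, 133.6]
orientation: [3.115, -0.401, 0.012]
ft_force: [0.6, -1.1, -0.2]
width: 59.3
t: 6.2
ee_pos: [439.4, -329.0, 132.6]
orientation: [3.116, -0.398, 0.01]
ft_force: [-0.1, -0.5, -1.1]
width: 59.2
```

```bash
python3 - <<'E'
from h import *
cv2.imwrite("pics/s2.png",imaging.get_image("scene"))
E
```

```text
(no output)
```

View pics/s2.png

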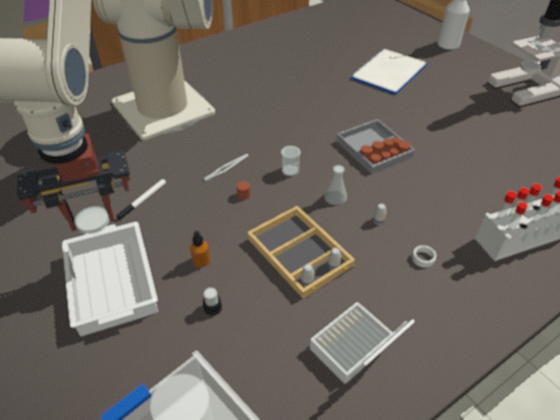

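```bash
python3 -m crank '[{"travel":[0.14,0,0.2],"turn":0},{"travel":[0,0,0.4],"turn":0},{"travel":[0,0,0.4],"turn":0},{"travel":[0,0,0.3],"turn":0},{"travel":[0,0,0.1],"turn":0},{"travel":[0,0,0],"turn":0}]'
```

```text
t: 6.85
ee_pos: [449.3, -330.7, 57.5]
orientation: [3.117, -0.387, 0.012]
ft_force: [-0.8, 0.1, -0.1]
width: 59.1
```

```bash
python3 -m crank '[{"travel":[0,0,0.25],"turn":0},{"travel":[0,0,0.2],"turn":0},{"travel":[0,0,0.06],"turn":0},{"travel":[0,0,0],"turn":0}]'
```

```text
t: 7.25
ee_pos: [450.6, -331.3, 30.8]
orientation: [3.116, -0.385, 0.015]
ft_force: [0.0, 0.3, -1.2]
width: 59.2
```

```bash
python3 -m crank '[{"travel":[0,0,0.06],"turn":0}]';python3 -m crank '[{"travel":[0,0,0.05],"turn":0}]';python3 -m crank '[{"travel":[0,0,0],"turn":0}]'
```

```text
t: 7.35
ee_pos: [450.9, -331.5, 28.1]
orientation: [3.115, -0.385, 0.016]
ft_force: [-0.3, -0.5, 0.2]
width: 59.4
t: 7.45
ee_pos: [451.1, -331.7, 25.6]
orientation: [3.115, -0.385, 0.017]
ft_force: [0.0, 0.4, -0.4]
width: 59.2
t: 7.55
ee_pos: [451.1, -331.7, 25.6]
orientation: [3.115, -0.385, 0.017]
ft_force: [0.3, -0.1, -0.6]
width: 59.4
```

```bash
python3 -m crank '[{"travel":[0,0,0],"turn":0},{"travel":[0,0,0],"turn":0},{"travel":[0,0,0],"turn":0}]' 0.68; python3 -m crank '[{"travel":[0,0,-0.3],"turn":0},{"travel":[0,0,-0.6],"turn":0},{"travel":[0,0,-0.8],"turn":0},{"travel":[0,0,-0.6],"turn":0},{"travel":[0,0,-0.1],"turn":0}]'; python3 -m crank '[{"travel":[0,0,0],"turn":-0.8},{"travel":[0,0,0],"turn":-0.8},{"travel":[0,0,0],"turn":-0.8},{"travel":[0,0,0],"turn":0}]' 1
```

```text
t: 7.85
ee_pos: [451.5, -332.0, 26.2]
orientation: [3.114, -0.385, 0.018]
ft_force: [0.4, -0.3, 0.3]
width: 73.2
t: 8.35
ee_pos: [449.5, -331.0, 152.9]
orientation: [3.115, -0.385, 0.016]
ft_force: [-0.3, 0.0, -0.3]
width: 74.0
t: 8.75
ee_pos: [449.8, -331.2, 156.4]
orientation: [3.135, 0.004, 0.022]
ft_force: [-0.4, 0.4, 0.5]
width: 87.3
```

```bash
python3 -m crank '[{"travel":[-0.05,-0.7,0],"turn":0},{"travel":[-0.05,-0.85,0],"turn":0},{"travel":[-0.05,-0.85,0],"turn":0},{"travel":[-0.05,-0.85,0],"turn":0},{"travel":[-0.05,-0.85,0],"turn":0},{"travel":[-0.05,-0.85,0],"turn":0},{"travel":[-0.05,-0.85,0],"turn":0},{"travel":[-0.05,-0.85,0],"turn":0},{"travel":[-0.05,-0.85,0],"turn":0},{"travel":[-0.05,-0.85,0],"turn":0},{"travel":[-0.05,-0.8,0],"turn":0},{"travel":[0,0,0],"turn":0}]'; python3 - <<'E'
from h import *
cv2.imwrite("pics/s3.png",imaging.get_image("scene"))
T=imaging.get_image("top");cv2.imwrite("pics/t3.png",T)
E
```

```text
t: 9.95
ee_pos: [425.5, 141.7, 151.9]
orientation: [3.133, -0.05, 0.025]
ft_force: [-0.0, -1.0, 0.6]
width: 87.9
```

View pics/s3.png

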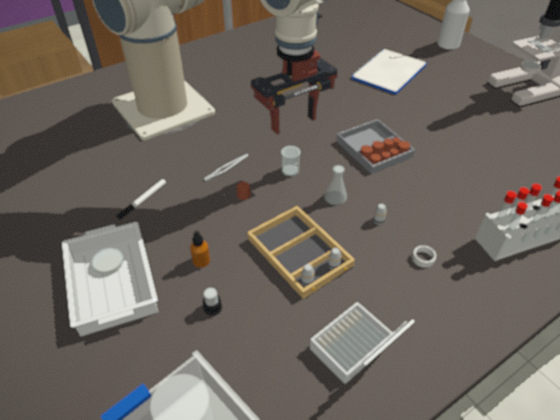

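View pics/t3.png

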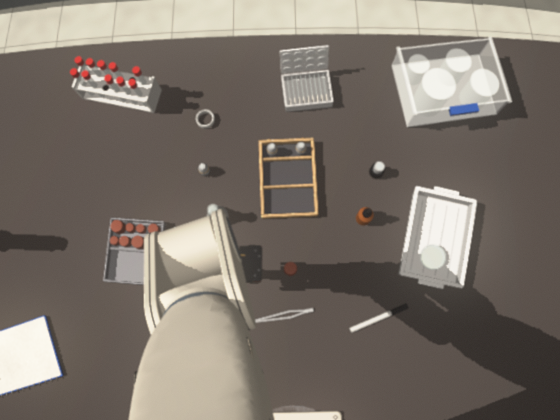

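The petri dish lies flat in the wash tray at top-view (433,257), and the gripper is over the beaker. Now descending.

```bash
python3 -m crank '[{"travel":[-0.06,0.1,0.3],"turn":0},{"travel":[0,0,0.4],"turn":0},{"travel":[0,0,0.4],"turn":0},{"travel":[0,0,0.4],"turn":0},{"travel":[0,0,0.2],"turn":0},{"travel":[0,0,0],"turn":0}]'
```

```text
t: 10.65
ee_pos: [423.5, 125.1, 64.5]
orientation: [3.131, -0.076, 0.023]
ft_force: [-0.2, -0.3, 0.4]
width: 88.2
```

```bash
python3 -m crank '[{"travel":[-0.04,-0.22,0],"turn":0},{"travel":[0,-0.02,0.25],"turn":0},{"travel":[0,-0.02,0.2],"turn":0},{"travel":[0,0,0],"turn":0}]'
```

```text
t: 11.05
ee_pos: [424.0, 138.5, 42.0]
orientation: [3.132, -0.08, 0.028]
ft_force: [0.4, 0.2, 0.7]
width: 87.9
```

```bash
python3 -m crank '[{"travel":[-0.04,0.03,0.16],"turn":0},{"travel":[0,0,0],"turn":0}]'; python3 -m crank '[{"travel":[0,0,0],"turn":0},{"travel":[0,0,0],"turn":0},{"travel":[0,0,0],"turn":0},{"travel":[0,0,0],"turn":0},{"travel":[0,0,0],"turn":0}]' -1;python3 -m crank '[{"travel":[0,0,0],"turn":0}]'
```

```text
t: 11.25
ee_pos: [421.9, 137.1, 33.2]
orientation: [3.132, -0.079, 0.028]
ft_force: [0.3, -0.8, 0.3]
width: 87.7
t: 11.75
ee_pos: [422.1, 137.1, 33.6]
orientation: [3.132, -0.079, 0.029]
ft_force: [-0.1, 0.0, 0.7]
width: 51.4
t: 11.85
ee_pos: [422.2, 137.2, 33.7]
orientation: [3.132, -0.079, 0.03]
ft_force: [0.1, 0.1, -0.2]
width: 43.2
```

```bash
python3 -m crank '[{"travel":[0,0,0],"turn":0},{"travel":[0,0,0],"turn":0}]'; python3 -m crank '[{"travel":[0,0,-0.1],"turn":0},{"travel":[0,0,-0.4],"turn":0},{"travel":[0,0,-0.6],"turn":0},{"travel":[0,0,-0.7],"turn":0},{"travel":[0,0,-0.5],"turn":0},{"travel":[0,0,-0.3],"turn":0},{"travel":[0,0,0],"turn":0}]'
```

```text
t: 12.05
ee_pos: [422.3, 137.2, 33.8]
orientation: [3.132, -0.079, 0.03]
ft_force: [-0.1, 0.4, -0.9]
width: 41.9
t: 12.75
ee_pos: [418.7, 138.1, 169.6]
orientation: [3.131, -0.079, 0.026]
ft_force: [-0.2, -0.2, -1.2]
width: 41.8
```

```bash
python3 -m crank '[{"travel":[0.24,0.6,0],"turn":0},{"travel":[0.24,0.83,0],"turn":0},{"travel":[0.24,0.83,0],"turn":0},{"travel":[0.24,0.83,0],"turn":0},{"travel":[0.24,0.83,0],"turn":0},{"travel":[0.24,0.83,0],"turn":0},{"travel":[0.24,0.83,0],"turn":0},{"travel":[0.24,0.83,0],"turn":0},{"travel":[0.24,0.83,0],"turn":0},{"travel":[0.24,0.83,0],"turn":0},{"travel":[0.24,0.8,0],"turn":0},{"travel":[0.24,0.5,0],"turn":0},{"travel":[0,0,0],"turn":0.8},{"travel":[0,0,0],"turn":0.8},{"travel":[0,0,0],"turn":0}]'
```

```text
t: 14.25
ee_pos: [537.4, -355.7, 159.3]
orientation: [3.122, -0.335, 0.005]
ft_force: [0.7, -0.3, -0.9]
width: 41.6
```

```bash
python3 -m crank '[{"travel":[0.04,0,0.3],"turn":0},{"travel":[0,0,0.4],"turn":0},{"travel":[0,0,0.4],"turn":0},{"travel":[0,0,0.2],"turn":0},{"travel":[0,0,0],"turn":0}]'
```

```text
t: 14.75
ee_pos: [537.9, -353.7, 86.2]
orientation: [-3.124, 0.319, 0.002]
ft_force: [-0.1, 0.4, -1.1]
width: 41.9
```

```bash
python3 -m crank '[{"travel":[0,0,0.3],"turn":0},{"travel":[0,0,0.3],"turn":0},{"travel":[0,0,0.15],"turn":0},{"travel":[0,0,0],"turn":0}]'
```

```text
t: 15.15
ee_pos: [538.4, -353.4, 45.9]
orientation: [-3.125, 0.316, 0.001]
ft_force: [-0.9, 0.1, -0.2]
width: 41.6
```

```bash
python3 -m crank '[{"travel":[0,0,0.08],"turn":0}]'; python3 -m crank '[{"travel":[0,0,0.05],"turn":0}]';python3 -m crank '[{"travel":[0,0,0.03],"turn":0},{"travel":[0,0,0],"turn":0}]'
```

```text
t: 15.25
ee_pos: [538.8, -353.7, 42.1]
orientation: [-3.126, 0.316, -0.001]
ft_force: [-0.5, 0.1, -0.2]
width: 41.5
t: 15.35
ee_pos: [538.9, -353.8, 39.5]
orientation: [-3.126, 0.316, -0.001]
ft_force: [0.7, -0.5, -0.3]
width: 41.7
t: 15.55
ee_pos: [539.2, -354.0, 38.4]
orientation: [3.125, -0.316, 0.002]
ft_force: [0.2, -0.5, -0.1]
width: 41.7
```

```bash
python3 -m crank '[{"travel":[0,0,0],"turn":0},{"travel":[0,0,0],"turn":0},{"travel":[0,0,0],"turn":0},{"travel":[0,0,0],"turn":0}]' 0.6; python3 -m crank '[{"travel":[0,0,-0.2],"turn":0},{"travel":[0,0,-0.5],"turn":0},{"travel":[0,0,-0.7],"turn":0},{"travel":[0,0,-0.7],"turn":0},{"travel":[0,0,-0.3],"turn":0},{"travel":[0,0,0],"turn":-0.7},{"travel":[0,0,0],"turn":-0.7},{"travel":[0,0,0],"turn":-0.7},{"travel":[0,0,0],"turn":0}]'
```

```text
t: 15.95
ee_pos: [539.8, -354.5, 39.4]
orientation: [3.124, -0.316, 0.005]
ft_force: [0.4, -0.7, 0.0]
width: 69.1
t: 16.85
ee_pos: [539.3, -354.2, 167.3]
orientation: [3.139, 0.025, 0.007]
ft_force: [0.1, -0.5, 0.1]
width: 70.2
```

```bash
python3 -m crank '[{"travel":[0.4,-0.5,0],"turn":0},{"travel":[0.6,-0.73,0],"turn":0},{"travel":[0.6,-0.73,0],"turn":0},{"travel":[0.55,-0.65,0],"turn":0},{"travel":[0.2,-0.25,0],"turn":0},{"travel":[0,0,0],"turn":0},{"travel":[0,0,0],"turn":0}]' 0.7; python3 - <<'E'
from h import *
cv2.imwrite("pics/s4.png",imaging.get_image("scene"))
T=imaging.get_image("top");cv2.imwrite("pics/t4.png",T)
E
```

```text
t: 17.55
ee_pos: [656.6, -206.6, 165.1]
orientation: [3.139, 0.0, 0.001]
ft_force: [-0.7, -0.0, -1.0]
width: 74.6
```

View pics/s4.png

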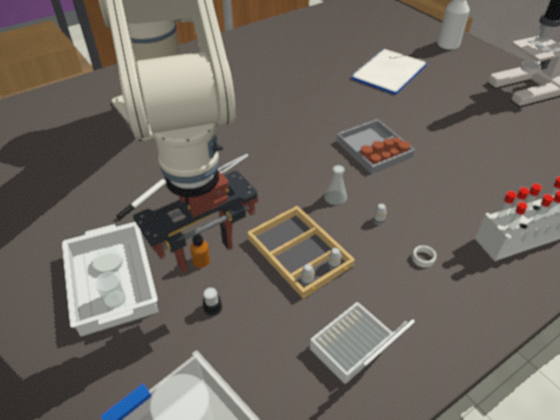

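View pics/t4.png

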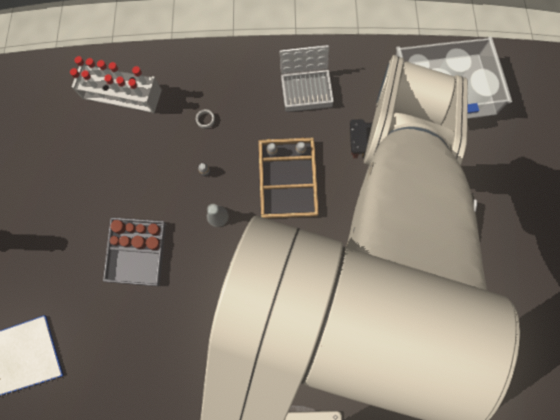

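The beaker stands upright beside the petri dish, at scene (110,285). Now for the eyepiece.

```bash
python3 -m crank '[{"travel":[0,0.06,0.3],"turn":0},{"travel":[0,0,0.4],"turn":0},{"travel":[0,0,0.4],"turn":0},{"travel":[0,0,0.4],"turn":0},{"travel":[0,0,0.2],"turn":0},{"travel":[0,0,0],"turn":0}]'
```

```text
t: 18.25
ee_pos: [650.8, -219.2, 74.0]
orientation: [3.139, -0.019, -0.002]
ft_force: [0.2, -1.0, -0.6]
width: 74.5
```

```bash
python3 -m crank '[{"travel":[0.12,-0.18,0],"turn":0},{"travel":[0.03,-0.02,0.25],"turn":0},{"travel":[0.02,-0.02,0.25],"turn":0},{"travel":[0,0,0],"turn":0}]'
```

```text
t: 18.65
ee_pos: [661.0, -208.7, 48.8]
orientation: [3.138, -0.021, 0.003]
ft_force: [-0.4, 0.3, -0.1]
width: 74.5
```

```bash
python3 -m crank '[{"travel":[-0.07,0.02,0.25],"turn":0},{"travel":[0,0,0.2],"turn":0},{"travel":[0,0,0.04],"turn":0},{"travel":[0,0,0],"turn":0}]'
```

```text
t: 19.05
ee_pos: [657.3, -209.5, 21.9]
orientation: [3.138, -0.02, 0.002]
ft_force: [0.1, 0.8, 0.1]
width: 74.6
```

```bash
python3 -m crank '[{"travel":[0,0,0.02],"turn":0},{"travel":[0,0,0],"turn":0},{"travel":[0,0,0],"turn":0},{"travel":[0,0,0],"turn":0},{"travel":[0,0,0],"turn":0},{"travel":[0,0,0],"turn":0},{"travel":[0,0,0],"turn":0}]' -1;python3 -m crank '[{"travel":[0,0,0],"turn":0}]'
```

```text
t: 19.75
ee_pos: [658.2, -210.0, 22.2]
orientation: [3.137, -0.02, 0.006]
ft_force: [-0.2, -0.3, -0.5]
width: 33.5
t: 19.85
ee_pos: [658.1, -210.0, 22.2]
orientation: [3.137, -0.02, 0.006]
ft_force: [0.6, -0.2, -0.4]
width: 33.2
```

```bash
python3 -m crank '[{"travel":[0,0,-0.1],"turn":0},{"travel":[0,0,-0.4],"turn":0},{"travel":[0,0,-0.6],"turn":0},{"travel":[0,0,-0.6],"turn":0},{"travel":[0,0,-0.4],"turn":0},{"travel":[0,0,-0.1],"turn":0},{"travel":[0,-0.5,0],"turn":0},{"travel":[0,-0.7,0],"turn":0},{"travel":[0,-0.8,0],"turn":0},{"travel":[0,-0.8,0],"turn":0},{"travel":[0,-0.75,0],"turn":0},{"travel":[0,-0.5,0],"turn":0},{"travel":[0,0,0],"turn":0}]'
```

```text
t: 21.15
ee_pos: [661.0, -1.9, 144.6]
orientation: [3.136, -0.026, 0.015]
ft_force: [0.4, 0.0, 0.1]
width: 33.2
```

```bash
python3 -m crank '[{"travel":[-0.1,-0.03,0.2],"turn":0},{"travel":[0,0,0.4],"turn":0},{"travel":[0,0,0.4],"turn":0},{"travel":[0,0,0.2],"turn":0},{"travel":[0,0,0],"turn":0}]'
```

```text
t: 21.65
ee_pos: [654.6, -4.4, 81.4]
orientation: [3.135, -0.029, 0.014]
ft_force: [-0.4, 0.4, -0.5]
width: 32.9
```

```bash
python3 -m crank '[{"travel":[0,0,0.3],"turn":0},{"travel":[0,0,0.3],"turn":0},{"travel":[0,0,0.2],"turn":0},{"travel":[0,0,0],"turn":0}]'
```

```text
t: 22.05
ee_pos: [655.3, -6.4, 38.7]
orientation: [3.134, -0.033, 0.015]
ft_force: [-0.5, -0.4, -1.0]
width: 33.0
```

```bash
python3 -m crank '[{"travel":[0,0,0.1],"turn":0}]'; python3 -m crank '[{"travel":[0,0,0.06],"turn":0}]';python3 -m crank '[{"travel":[0,0,0.03],"turn":0},{"travel":[0,0,0],"turn":0}]'
```

```text
t: 22.15
ee_pos: [655.9, -6.5, 33.8]
orientation: [3.134, -0.033, 0.017]
ft_force: [-0.2, -0.0, -0.3]
width: 33.4
t: 22.25
ee_pos: [655.9, -6.5, 30.4]
orientation: [3.134, -0.032, 0.017]
ft_force: [-0.2, -0.5, -1.2]
width: 33.1
t: 22.45
ee_pos: [656.1, -6.3, 28.9]
orientation: [3.134, -0.032, 0.017]
ft_force: [0.4, -0.3, -1.0]
width: 33.1
```

```bash
python3 -m crank '[{"travel":[0,0,0],"turn":0},{"travel":[0,0,0],"turn":0},{"travel":[0,0,0],"turn":0},{"travel":[0,0,0],"turn":0}]' 0.36; python3 -m crank '[{"travel":[0,0,-0.2],"turn":0},{"travel":[0,0,-0.5],"turn":0},{"travel":[0,0,-0.7],"turn":0},{"travel":[0,0,-0.7],"turn":0},{"travel":[0,0,-0.3],"turn":0},{"travel":[0,0,0],"turn":0},{"travel":[0.03,-0.5,0],"turn":0},{"travel":[0.03,-0.7,0],"turn":0},{"travel":[0.03,-0.8,0],"turn":0},{"travel":[0.03,-0.8,0],"turn":0},{"travel":[0.03,-0.7,0],"turn":0},{"travel":[0.03,-0.5,0],"turn":0},{"travel":[0,0,0],"turn":0}]'; python3 - <<'E'
from h import *
cv2.imwrite("pics/s5.png",imaging.get_image("scene"))
T=imaging.get_image("top");cv2.imwrite("pics/t5.png",T)
E
```

```text
t: 22.85
ee_pos: [657.2, -6.1, 30.3]
orientation: [3.134, -0.032, 0.021]
ft_force: [0.3, -0.3, 0.5]
width: 58.7
t: 24.15
ee_pos: [665.0, 199.2, 145.5]
orientation: [3.132, -0.038, 0.006]
ft_force: [-0.5, 0.7, 0.4]
width: 59.5
```

View pics/s5.png

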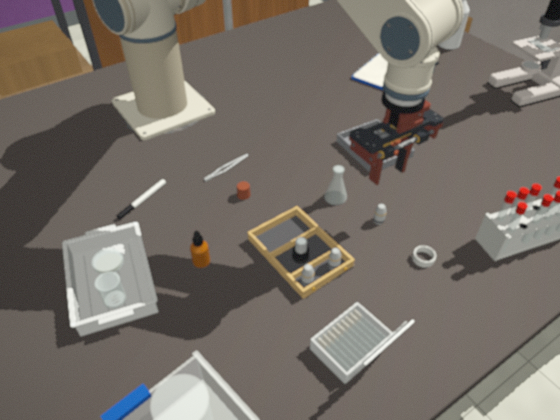

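View pics/t5.png

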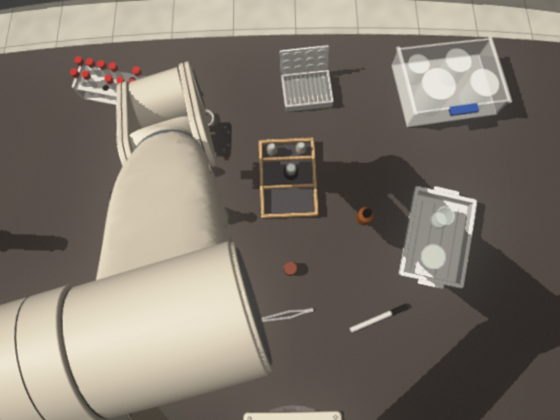

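The eyepiece stands in the middle bay at top (291,170), and the beaker and petri dish are side by side. Now for the objective.

```bash
python3 -m crank '[{"travel":[0.03,0,0.2],"turn":0},{"travel":[0.02,-0.03,0.4],"turn":0},{"travel":[0.02,-0.03,0.4],"turn":0},{"travel":[0,0,0.2],"turn":0},{"travel":[0,0,0],"turn":0}]'
```

```text
t: 24.75
ee_pos: [667.9, 191.1, 80.0]
orientation: [3.129, -0.051, -0.001]
ft_force: [-0.3, -0.6, -0.2]
width: 59.8
```

```bash
python3 -m crank '[{"travel":[-0.04,-0.16,0],"turn":0},{"travel":[0,0,0.2],"turn":0},{"travel":[0,0,0],"turn":0}]'
```

```text
t: 25.05
ee_pos: [666.7, 198.3, 70.1]
orientation: [3.129, -0.054, 0.001]
ft_force: [0.4, 0.2, -0.8]
width: 59.7
```

```bash
python3 -m crank '[{"travel":[0,-0.02,0.25],"turn":0},{"travel":[0,-0.03,0.3],"turn":0},{"travel":[0,0,0.2],"turn":0},{"travel":[0,0,0],"turn":0}]'
```

```text
t: 25.45
ee_pos: [667.3, 201.1, 30.2]
orientation: [3.129, -0.053, 0.003]
ft_force: [-0.7, -0.1, 0.1]
width: 59.8
```

```bash
python3 -m crank '[{"travel":[-0.02,0.03,0.1],"turn":0},{"travel":[0,0,0.06],"turn":0},{"travel":[0,0,0],"turn":0}]'
```

```text
t: 25.75
ee_pos: [666.0, 199.3, 20.9]
orientation: [3.129, -0.053, 0.002]
ft_force: [0.4, 0.2, 0.0]
width: 59.6
```

```bash
python3 -m crank '[{"travel":[0,0,0],"turn":0},{"travel":[0,0,0],"turn":0},{"travel":[0,0,0],"turn":0},{"travel":[0,0,0],"turn":0},{"travel":[0,0,0],"turn":0},{"travel":[0,0,0],"turn":0},{"travel":[0,0,0],"turn":0}]' -1;python3 -m crank '[{"travel":[0,0,0],"turn":0}]'
```

```text
t: 26.45
ee_pos: [666.9, 199.4, 22.4]
orientation: [3.13, -0.053, 0.005]
ft_force: [0.1, 1.0, -0.9]
width: 22.9
t: 26.55
ee_pos: [666.9, 199.5, 22.3]
orientation: [3.13, -0.053, 0.005]
ft_force: [0.5, -0.4, 0.5]
width: 23.6
```

```bash
python3 -m crank '[{"travel":[0,0,-0.1],"turn":0},{"travel":[0,0,-0.4],"turn":0},{"travel":[0,0,-0.6],"turn":0},{"travel":[0,0,-0.6],"turn":0},{"travel":[0,0,-0.5],"turn":0},{"travel":[0,0,-0.1],"turn":0},{"travel":[-0.18,0.5,0],"turn":0},{"travel":[-0.25,0.7,0],"turn":0},{"travel":[-0.3,0.8,0],"turn":0},{"travel":[-0.3,0.8,0],"turn":0},{"travel":[-0.25,0.7,0],"turn":0},{"travel":[-0.18,0.5,0],"turn":0},{"travel":[0,0,0],"turn":0}]'
```

```text
t: 27.85
ee_pos: [583.8, -1.2, 150.8]
orientation: [3.132, -0.047, 0.014]
ft_force: [-0.2, 1.2, -0.6]
width: 23.0
```

```bash
python3 -m crank '[{"travel":[0.06,0,0.2],"turn":0},{"travel":[0,0,0.4],"turn":0},{"travel":[0,0,0.4],"turn":0},{"travel":[0,0,0.2],"turn":0},{"travel":[0,0,0],"turn":0}]'
```

```text
t: 28.35
ee_pos: [590.1, 1.1, 87.7]
orientation: [3.133, -0.045, 0.019]
ft_force: [0.6, 0.6, -0.7]
width: 23.5
```

```bash
python3 -m crank '[{"travel":[-0.05,0,0.3],"turn":0},{"travel":[0,0,0.3],"turn":0},{"travel":[0,0,0.2],"turn":0},{"travel":[0,0,0.1],"turn":0},{"travel":[0,0,0],"turn":0}]'
```

```text
t: 28.85
ee_pos: [590.6, 3.0, 41.2]
orientation: [3.133, -0.041, 0.023]
ft_force: [-0.2, -0.0, -1.4]
width: 23.5
```

```bash
python3 -m crank '[{"travel":[-0.02,0,0.12],"turn":0}]'; python3 -m crank '[{"travel":[0,0,0.08],"turn":0}]';python3 -m crank '[{"travel":[0,0,0.04],"turn":0},{"travel":[0,0,0],"turn":0}]'
```

```text
t: 28.95
ee_pos: [590.6, 2.9, 35.8]
orientation: [3.133, -0.041, 0.026]
ft_force: [0.5, -0.2, -1.6]
width: 23.6
t: 29.05
ee_pos: [590.6, 2.9, 31.6]
orientation: [3.133, -0.041, 0.026]
ft_force: [0.3, -0.2, -0.0]
width: 23.5
t: 29.25
ee_pos: [590.7, 2.8, 29.4]
orientation: [3.133, -0.042, 0.026]
ft_force: [-0.4, -0.4, -0.7]
width: 23.1
```

```bash
python3 -m crank '[{"travel":[0,0,0.03],"turn":0},{"travel":[0,0,0],"turn":0}]'; python3 -m crank '[{"travel":[0,0,0],"turn":0},{"travel":[0,0,0],"turn":0},{"travel":[0,0,0],"turn":0},{"travel":[0,0,0],"turn":0}]' 0.36; python3 -m crank '[{"travel":[0,0,-0.2],"turn":0},{"travel":[0,0,-0.5],"turn":0},{"travel":[0,0,-0.7],"turn":0},{"travel":[0,0,-0.7],"turn":0},{"travel":[0,0,-0.3],"turn":0},{"travel":[0,0,0],"turn":0},{"travel":[-0.5,0,0],"turn":0},{"travel":[-0.8,0,0],"turn":0},{"travel":[-0.8,0,0],"turn":0},{"travel":[-0.7,0,0],"turn":0},{"travel":[-0.4,0.0,0],"turn":0},{"travel":[0,0,0],"turn":0}]'; python3 - <<'E'
from h import *
cv2.imwrite("pics/s6.png",imaging.get_image("scene"))
E
```

```text
t: 29.45
ee_pos: [591.2, 2.7, 28.4]
orientation: [3.133, -0.042, 0.027]
ft_force: [0.4, -0.5, -1.6]
width: 23.5
t: 29.85
ee_pos: [591.8, 2.6, 29.0]
orientation: [3.133, -0.042, 0.03]
ft_force: [-0.9, -0.2, 0.3]
width: 52.2
t: 31.05
ee_pos: [422.0, 8.1, 150.1]
orientation: [3.133, -0.042, 0.027]
ft_force: [0.0, -1.2, 0.3]
width: 59.5
```

View pics/s6.png

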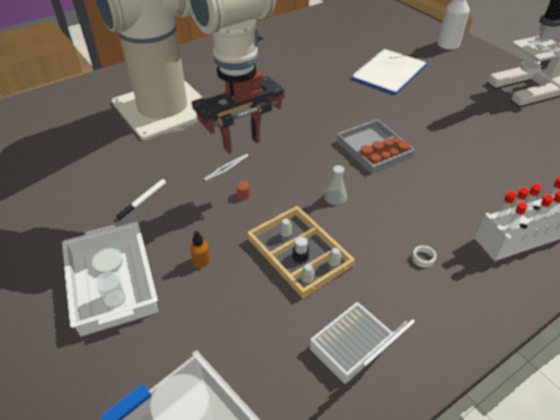

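The objective stands in the near bay at scene (286,227). Last is the stopper.

```bash
python3 -m crank '[{"travel":[0.15,0.18,0.1],"turn":0},{"travel":[0.02,0,0.4],"turn":0},{"travel":[0.02,0,0.4],"turn":0},{"travel":[0,0,0.2],"turn":0},{"travel":[0,0,0],"turn":0}]' 0.5
```

```text
t: 31.6
ee_pos: [445.5, -4.3, 93.5]
orientation: [3.132, -0.042, 0.045]
ft_force: [-0.2, 0.2, -0.3]
width: 66.0
```

```bash
python3 -m crank '[{"travel":[-0.31,-0.07,0],"turn":0},{"travel":[0,0,0.3],"turn":0},{"travel":[0,0,0.2],"turn":0},{"travel":[0,0,0],"turn":0}]'
```

```text
t: 32.0
ee_pos: [434.9, -1.5, 67.9]
orientation: [3.132, -0.042, 0.05]
ft_force: [0.2, 0.8, -0.2]
width: 65.6
```

```bash
python3 -m crank '[{"travel":[-0.1,0,0.25],"turn":0},{"travel":[-0.03,0,0.3],"turn":0},{"travel":[0,0,0.15],"turn":0},{"travel":[0,0,0],"turn":0}]'
```

```text
t: 32.4
ee_pos: [433.0, -2.1, 33.2]
orientation: [3.132, -0.042, 0.056]
ft_force: [0.5, 0.4, 0.2]
width: 66.1
```

```bash
python3 -m crank '[{"travel":[-0.07,0,0.16],"turn":0},{"travel":[0,0,0.06],"turn":0},{"travel":[0,0,0],"turn":0}]'
```

```text
t: 32.7
ee_pos: [430.9, -2.1, 22.3]
orientation: [3.132, -0.042, 0.059]
ft_force: [0.7, 0.7, 0.2]
width: 66.0
```

```bash
python3 -m crank '[{"travel":[0,0,0],"turn":0},{"travel":[0,0,0],"turn":0},{"travel":[0,0,0],"turn":0},{"travel":[0,0,0],"turn":0},{"travel":[0,0,0],"turn":0},{"travel":[0,0,0],"turn":0},{"travel":[0,0,0],"turn":0}]' -1;python3 -m crank '[{"travel":[0,0,0],"turn":0}]'
```

```text
t: 33.4
ee_pos: [431.5, -2.1, 23.2]
orientation: [3.132, -0.042, 0.062]
ft_force: [-0.1, 0.6, 0.2]
width: 30.1
t: 33.5
ee_pos: [431.6, -2.1, 23.2]
orientation: [3.132, -0.042, 0.062]
ft_force: [-0.8, 0.2, -0.3]
width: 30.1
```

```bash
python3 -m crank '[{"travel":[0,0,-0.1],"turn":0},{"travel":[0,0,-0.4],"turn":0},{"travel":[0,0,-0.6],"turn":0},{"travel":[0,0,-0.6],"turn":0},{"travel":[0,0,-0.5],"turn":0},{"travel":[0,0,-0.1],"turn":0},{"travel":[0,-0.5,0],"turn":0},{"travel":[0,-0.8,0],"turn":0},{"travel":[0,-0.8,0],"turn":0},{"travel":[0,-0.8,0],"turn":0},{"travel":[0,-0.8,0],"turn":0},{"travel":[0,-0.8,0],"turn":0},{"travel":[0,-0.8,0],"turn":0},{"travel":[0,-0.8,0],"turn":0},{"travel":[0,-0.6,0],"turn":0},{"travel":[0,-0.3,0],"turn":0},{"travel":[0,0,0],"turn":0}]'
```

```text
t: 35.2
ee_pos: [433.8, 361.1, 134.7]
orientation: [3.129, -0.047, 0.054]
ft_force: [1.0, -0.2, 0.4]
width: 29.7
```

```bash
python3 -m crank '[{"travel":[0.06,-0.06,0.2],"turn":0},{"travel":[0,0,0.4],"turn":0},{"travel":[0,0,0.3],"turn":0},{"travel":[0,0,0.1],"turn":0},{"travel":[0,0,0],"turn":0}]'
```

```text
t: 35.7
ee_pos: [438.5, 356.4, 80.3]
orientation: [3.125, -0.054, 0.049]
ft_force: [-0.6, -0.0, -0.6]
width: 29.9
```

```bash
python3 -m crank '[{"travel":[0,-0.15,0.2],"turn":0},{"travel":[0,0,0.3],"turn":0},{"travel":[0,0,0.2],"turn":0},{"travel":[0,0,0.1],"turn":0},{"travel":[0,0,0],"turn":0}]'
```

```text
t: 36.2
ee_pos: [440.9, 362.9, 37.5]
orientation: [3.125, -0.057, 0.05]
ft_force: [-0.8, -0.4, -0.2]
width: 29.9
```

```bash
python3 -m crank '[{"travel":[0,0,0.1],"turn":0}]'; python3 -m crank '[{"travel":[0,0,0.06],"turn":0}]';python3 -m crank '[{"travel":[0,0,0.03],"turn":0},{"travel":[0,0,0],"turn":0}]'
```

```text
t: 36.3
ee_pos: [441.3, 363.1, 32.6]
orientation: [3.126, -0.056, 0.051]
ft_force: [0.0, -1.2, -0.6]
width: 29.8
t: 36.4
ee_pos: [441.4, 363.1, 29.3]
orientation: [3.126, -0.056, 0.051]
ft_force: [-0.0, -0.1, 0.5]
width: 30.3
t: 36.6
ee_pos: [441.4, 363.1, 27.6]
orientation: [3.126, -0.056, 0.051]
ft_force: [0.3, -0.4, 0.1]
width: 29.8
```

```bash
python3 -m crank '[{"travel":[0,0,0],"turn":0},{"travel":[0,0,0],"turn":0},{"travel":[0,0,0],"turn":0},{"travel":[0,0,0],"turn":0}]' 0.36; python3 -m crank '[{"travel":[0,0,-0.2],"turn":0},{"travel":[0,0,-0.5],"turn":0},{"travel":[0,0,-0.8],"turn":0},{"travel":[0,0,-0.8],"turn":0},{"travel":[0,0,-0.6],"turn":0},{"travel":[0,0,0],"turn":0},{"travel":[-0.4,-0.5,0],"turn":0},{"travel":[-0.5,-0.8,0],"turn":0},{"travel":[-0.5,-0.8,0],"turn":0},{"travel":[-0.5,-0.8,0],"turn":0},{"travel":[-0.5,-0.8,0],"turn":0},{"travel":[0,-0.3,0],"turn":0},{"travel":[0,0,0],"turn":0}]'; python3 - <<'E'
from h import *
S=imaging.get_image("scene");cv2.imwrite("pics/s7.png",S)
T=imaging.get_image("top");cv2.imwrite("pics/t7.png",T)
cv2.imwrite("pics/s7c.png",cv2.resize(S[100:320,50:430],None,fx=2,fy=2,interpolation=cv2.INTER_CUBIC))
cv2.imwrite("pics/t7c.png",cv2.resize(T[120:310,90:490],None,fx=2,fy=2,interpolation=cv2.INTER_CUBIC))
E
```

```text
t: 37.0
ee_pos: [441.9, 363.5, 28.4]
orientation: [3.127, -0.056, 0.053]
ft_force: [-0.3, -0.2, 1.2]
width: 57.7
t: 38.3
ee_pos: [339.6, 558.7, 174.9]
orientation: [-3.125, -0.023, 0.02]
ft_force: [0.9, -0.2, -0.0]
width: 59.9
```

View pics/s7c.png

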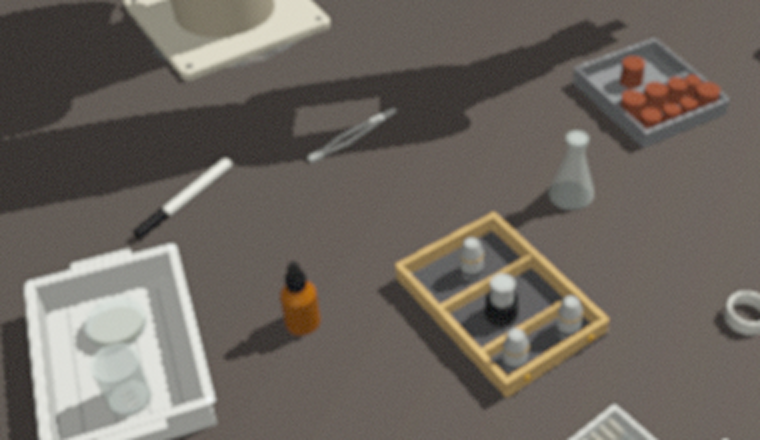

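View pics/t7c.png

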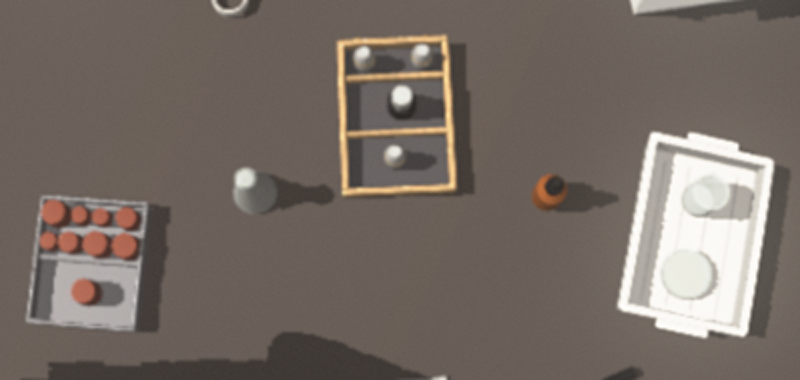

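Everything looks in place. I'll check numerically that the beaker is upright and where each thing sits.

```bash
python3 - <<'E'
from h import *
def shift(n,p): return p if n=="top" else (p[0]+1,p[1]+2.2)
for z in(4,62):
    for n in("top","scene"):
        q=shift(n,proj(n,[539.5,-354,z])); print("beaker",z,n,np.round(q,1), "crop",((q[0]-90)*2,(q[1]-120)*2) if n=="top" else ((q[0]-50)*2,(q[1]-100)*2))
S=cv2.imread("pics/s7.png");T=cv2.imread("pics/t7.png")
a=cv2.resize(T[170:270,400:480],None,fx=5,fy=5,interpolation=cv2.INTER_CUBIC);b=cv2.resize(S[240:330,70:150],None,fx=5,fy=5,interpolation=cv2.INTER_CUBIC)
b=cv2.copyMakeBorder(b,0,500-b.shape[0],0,0,cv2.BORDER_CONSTANT)
cv2.imwrite("pics/bk.png",np.hstack([a,b]))
# top-face centres (top view), tray frames
def loc(name,uv,z,c,yaw):
    P=plane("top",*uv,z)[:2]-c; print(name,np.round([P[0]*np.cos(yaw)+P[1]*np.sin(yaw),-P[0]*np.sin(yaw)+P[1]*np.cos(yaw)],1))
loc("eye",(90+402/2,120+96/2),56,[642.2,.6],.03); loc("obj",(90+394/2,120+153/2),51,[642.2,.6],.03)
loc("stop",(90+85/2,120+291/2),34,[473.7,361.1],-.08);loc("petri",(90+687/2,120+273/2),19,[493,-342],-.237);loc("beaker",(90+711/2,120+192/2),62,[493,-342],-.237)
for n,c in(("flask",(90+245/2,120+178/2)),("bottle",(90+555/2,120+184/2))): print(n,plane("top",*c,87)[:2].round(1))
E
```

```text
beaker 4 top [438.4 219.3] crop (np.float64(696.8294276995091), np.float64(198.63746166917588))
beaker 4 scene [115.  300.8] crop (np.float64(129.99240898311888), np.float64(401.61517153291595))
beaker 62 top [445.6 214.6] crop (np.float64(711.141033714989), np.float64(189.28757793051835))
beaker 62 scene [107.2 282.5] crop (np.float64(114.37497090587527), np.float64(364.9217453637342))
eye [12.5 -7.8]
obj [-52.4   4.5]
stop [-34.1  -4.7]
petri [-44.2  -0.3]
beaker [44.9 -1.1]
flask [556.5 167.1]
bottle [ 543.7 -171.4]
```

View pics/bk.png

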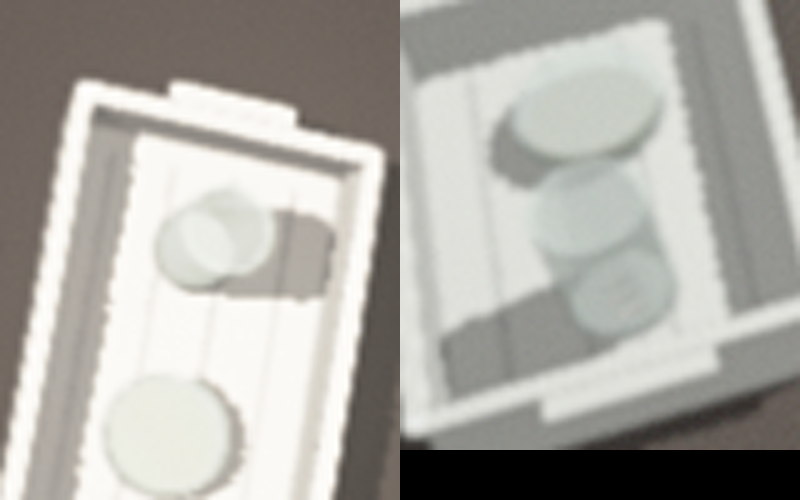

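The beaker's rim and base match the projection of an upright beaker in both views. The gripper is clear, so I'm handing the job in.

```bash
python3 -c "
from workcell import workorder
print(workorder.close_job())"
```

```text
the job is handed in; nothing more can be done
None
```

All five things are put away and the job was handed in at about 38 s, with the gripper open and clear. The hand-in reports no verdict.

My last check was a picture from each camera; positions are in each tray's own x and y:

| Thing | Where it stands | x, y (mm) |
|---|---|---|
| Eyepiece | lens tray, middle bay | 12, -8 |
| Objective | lens tray, near bay | -52, 4 |
| Stopper | stopper tray, empty half | -34, -5 |
| Petri dish | wash tray | -44, 0 |
| Beaker | wash tray | 45, -1 |

- **Upright:** The beaker's rim and base match an upright beaker in both views. The others I judged upright by eye. I did not measure final heights; I let each thing go within about 1 mm of the height worked out from its grasp.
- **Flask and bottle:** The flask measures within 1 mm of where it started and the bottle within about 2 mm. Both are standing.

**What disagreed:**
- **Scene camera:** It read about 2 px off, roughly 6 mm in x, so first heights came out 4–10 mm low. I corrected for it using the gripper's known position. All heights I rechecked then agreed with the text to within 2.5 mm (the bottle was not rechecked).
- **Arm drift:** The arm drifted sideways by up to about 18 mm during descents and picked up a small tilt. I corrected the position before every grasp and wherever it mattered before a release; the tilt could not be corrected.

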